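# Start up the carving station

### The job

Start the carving station: switch on the dust extractor by pushing down the raised half of the rocker on its top, then press the oblong power key on the drive controller fully down (it stays down), and last press the small round start button fully down for a moment and let it go. Never press the broad mushroom-shaped stop button, keep to that order, and leave the work and the tools lying about where they are; nothing needs to be picked up.

Things in the scene. Friction and masses are not known exactly. Their poses are not given: they have to be found in the camera images.
- extractor: Dust extractor, a grey box 220 (its x) x 180 (its y) x 120 mm high, fixed on the bench, on the left or right of it (the controller on the other side); origin at the centre of its underside, z up, grilled front to its -x. The rocker is on its top, pivot at x = -50 mm, y = 0, height 136 mm, in a black frame 88 x 56 mm, 124 mm high.
- rocker_raised_half (a point): Point on the upper face of the rocker's raised half, on its centre line, 27 mm from the pivot, 8 mm from the outer end; moves with it. The rocker is a V-shaped white paddle of two flat halves, each 35 mm long (extractor's x) and 40 mm wide. Off: front half (-x) level, rear half (+x, the one to push) slopes up at 0.4 rad. On: rear half level, its face 139 mm above the bench.
- rocker (a joint): Rocker angle in rad: 0 to 0.05 at the start (off), 0.4 = stop, fully on (rear half level); above 0.32 counts as on. It takes about 3 N straight down near the outer end, whose height drops about 13 mm, and it stays where it is left.
- controller: Drive controller, a grey box 160 (its x) x 270 (its y) x 70 mm high, fixed on the bench; origin at the centre of its underside, front to its -x. On top, at its x = -35 mm, three white push caps in a row along y, 75 mm apart, in any order: power key, start, stop. Each stands 22 mm above its black 58 mm square plate (top 98 mm above the bench). A 28 mm dial, 12 mm high, is behind them.
- power_key_top (a point): Centre of the top face of the power key: an oblong bar, 18 mm (controller's x) x 42 mm (its y); moves with the key. It takes about 3 N to push and latches: it stays as far down as it was pushed.
- power_key (a joint): Depth of the power key in m: 0 = up, 0.006 = fully down, straight down; more than 0.0045 counts as pressed.
- start_button_top (a point): Centre of the top face of the start button: a small round cap of 26 mm diameter; moves with it. A spring returns it: 1.2 N to begin, 4.8 N fully down.
- start_button (a joint): Depth of the start button in m: 0 = up, 0.006 = fully down; more than 0.0045 for 0.2 s counts as a press.
- stop_button_top (a point): Centre of the top of the stop button: a broad mushroom head of 42 mm diameter on a thinner stem; not to be pressed.
- stop_button (a joint): Depth of the stop button in m: 0 = up, 0.006 = fully down; sprung like the start button.
- carved_tube: Carved wooden tube, 32 mm diameter, 150 mm long, lying loose in the V-block along the block's x; origin at its centre. Leave alone.
- vblock: Wooden V-block 120 x 90 mm, about 55 mm high, loose on the bench between the two machines; origin at the centre of its underside. Leave alone.
- pencil: Pencil, 160 mm long (its y), 8 mm thick, on the bench near the robot; origin at the middle of its underside. Leave alone.
- handpiece: Black rotary carving handpiece, 160 mm long (its y), 29 mm thick, plus a 20 mm bit at its +y end, on the bench near the robot; origin at the middle of its underside. Leave alone.
- oil_jar: Amber jar, 60 mm diameter, 80 mm high, at the back of the bench; origin at the centre of its underside. Leave alone.
- brush: Brush, about 120 mm long, lying across the bench in front of the V-block. Leave alone.
- wax_tin: Round tin, 52 mm diameter, 30 mm high, standing loose on the rear of the extractor's top; origin at the centre of its underside. Leave alone.
- wood_ring: Turned wooden ring, 36 mm outside, 22 mm inside, 24 mm high, standing loose on the rear of the controller's top; origin at the centre of its underside. Leave alone.

How it is judged:
On the way, in this order (a step that is already met when the one before it is completed fails the run):
1. the rocker is on (value of joint rocker above 0.32 rad), for 0.1 s.
2. the power key is down, with the extractor on (value of joint rocker above 0.32 rad and value of joint power_key above 0.0045 m), for 0.1 s.
3. the start button is pressed fully, with extractor and power key on (all of step 2 and value of joint start_button above 0.0045 m), for 0.2 s.
At the end, for the whole second after the job is handed in: Rocker beyond 0.32 rad, power key more than 4.5 mm down, start and stop buttons back up (less than 1.5 mm down), and every bystander within 40 mm of where it started (all of step 2 and value of joint each of start_button, stop_button below 0.0015 m and distance of each of carved_tube, vblock, pencil, handpiece, oil_jar, brush, wax_tin, wood_ring from where it was at the start of the episode below 0.04 m); the robot touches nothing.
It fails at once if the stop button is pressed (3 mm or more) (value of joint stop_button above 0.003 m).
It fails at once if the power key is pressed before the extractor is on (value of joint rocker below 0.32 rad and value of joint power_key above 0.003 m).
It fails at once if the start button is pressed before the extractor and the power key are on ((value of joint rocker below 0.32 rad or value of joint power_key below 0.0045 m) and value of joint start_button above 0.003 m).
It fails at once if a bystander is moved by more than 40 mm (distance of any of carved_tube, vblock, pencil, handpiece, oil_jar, brush, wax_tin, wood_ring from where it was at the start of the episode above 0.04 m).
It fails at once if a bystander is lifted by more than 20 mm (height (world z) of carved_tube above 0.065 m or height (world z) of any of vblock, pencil, handpiece, oil_jar, brush above 0.02 m or height (world z) of wax_tin above 0.14 m or height (world z) of wood_ring above 0.09 m).
It also fails if it takes over 48 s, if anything falls off the work surface, if the arm or the gripper's body presses on something with over 40 N, if the wrist force passes 120 N, or if a joint passes its speed limit or range.

### The arm

A 6-joint arm with a two-finger parallel gripper is mounted at the origin on the work surface. World frame = base frame: x ahead of the robot, y to its left, z up, the work surface at z = 0. Lengths are in m, angles in rad, forces in N, time in s.
With the tool pointing down it reaches from about 0.275 to 0.975 m from the base axis. Payload 8.4 kg.
Tool frame: the origin (TCP) lies midway between the tips of the shut fingers; the grasp point (between the pads) lies 19 mm behind it; z points along the fingers, y is the line along which they close (so a half turn about z gives the same grasp; the last joint's range is limited). The gripper opens to 92 mm and grips with 3 to 60 N. Pads are 20 mm wide; open, the fingers measure 128 mm over their backs; the gripper's body (75 mm by 189 mm) begins 69 mm behind the grasp point.
Start: joints at [-0.002, 0.353, 1.633, -0, 1.155, -0.002], TCP at [0.625, -0, 0.215] pointing down, gripper open.
Joint ranges: [-2.63, 2.63], [-0.92, 2.1], [0.06, 2.66], [-1.3, 4.44], [0, 2.69], [-3.02, 3.02]. Speed limits (rad/s): [2.22, 2.22, 2.79, 3.14, 3.14, 3.14].

### API

Orientations are given as a unit quaternion [w, x, y, z].
In Python, from rig import readout, camera, calibration, r gives the robot as it stands. The module is installed in compiled form; this text tells all that it offers.
- The arm moves only by the shell command python3 -m handwheel 'ROWS' [FORCE]. ROWS is JSON, a list of rows, each a list of 5 numbers: the opening, from -1 (shut) to 1 (fully open), so that 0 is half open, then the shift along the tool's x, y, z in mm, then the turn about the tool's z in rad. A call has 1 to 8 rows; each row shifts and turns the commanded pose from where the row before left it, along the tool's axes as they then stand; what a row does not reach is not made up. A row lasts 1/8 s, in which the tool goes at most 62.5 mm and 10.7 degrees, less where a joint would pass 70% of its speed; a pose out of reach is approached as far as the arm can. A call with a gripper value outside its range is refused whole. The fingers move at their own pace and stop on an object; FORCE is the grip in N (left out, the last holds). Time passes only in rows, so rows that do not move let the fingers close. It gives the time, the measured TCP pose, the force, the opening and the grip force at its end, in the units of the state.
- readout.sense(): the state, without advancing time (a new reading comes with each control period).
- camera(name): name is "scene" or "side" or "wrist"; returns the picture (480x640x3 uint8, red, green, blue); there is no depth.
- calibration(name): a dict with "mtx" (3x3 intrinsics, pixels), "extrinsics" (4x4, takes a point from camera to world coordinates); the wrist camera has in their place "T_tool_cam" (4x4, takes a point from camera to tool coordinates, whose origin is the TCP and whose axes are the flange's). Camera axes: x right, y up, looking along -z (the intrinsics and any distortion apply to the point x, -y, -z); pixel columns grow to the right and rows downward; lengths in m; the calibration is good to about 2 mm. A picture is of the moment at which its call begins: read the wrist's pose just before it. calibration takes no time and is no camera call.
- r.job_done(): hands the job in; it is judged then, once.
The state is a dict: "time": time; "joints": joint angles; "qvel": joint speeds; "joint_efforts": joint torques, N m; "eef_pos": TCP position; "tcp_rot": TCP orientation; "wrist_force": force on the tool from outside, world axes, zero at the start; "moment": the same for the moment, N m; "opening": opening from 0.0 (shut) to 1.0 (fully open); "grasp_force": force on a finger pad.
Only numpy, scipy, OpenCV 4.12 (cv2) and the standard library are available. Lean on these libraries where they do the work, as an engineer would, in place of code of your own. Each camera call takes 0.05 s, during which the arm holds its last target. There are 200 camera calls.

## Working session

There is one attempt and no reset: what is moved stays moved. The work goes in short steps, Python scripts to look and compute and a shell command to move; the robot and the scene stay as the last step left them, time stands still between calls to the robot, and variables do not carry over. Pictures are saved under pics/ and viewed, at most 10 in all, crops included, and the job is handed in when it is done.

```bash
mkdir -p pics; python3 - <<'E'
from rig import readout,camera,calibration
import cv2,numpy as np
for n in("scene","side"):
    c=calibration(n);print(n,{k:np.round(v,4).tolist() if not isinstance(v,str) else v for k,v in c.items()})
    cv2.imwrite(f"pics/{n}1.png",camera(n)[:,:,::-1])
print({k:np.round(v,4).tolist() for k,v in calibration("wrist").items()})
print(readout.sense())
E
```

```text
scene {'mtx': [[571.2942, 0.0, 316.2754], [0.0, 571.2942, 237.3146], [0.0, 0.0, 1.0]], 'extrinsics': [[0.1927, -0.8194, 0.5398, 1.1844], [0.9811, 0.1515, -0.1203, -0.1283], [0.0168, 0.5528, 0.8332, 1.0635], [0.0, 0.0, 0.0, 1.0]]}
side {'mtx': [[581.4238, 0.0, 318.8435], [0.0, 581.4238, 232.2311], [0.0, 0.0, 1.0]], 'extrinsics': [[-0.8944, 0.2048, -0.3975, 0.1285], [-0.4467, -0.4494, 0.7736, 0.8533], [-0.0202, 0.8696, 0.4934, 0.641], [0.0, 0.0, 0.0, 1.0]]}
{'mtx': [[366.7769, 0.0, 311.6622], [0.0, 366.7769, 238.5819], [0.0, 0.0, 1.0]], 'T_tool_cam': [[-0.0008, 0.9641, 0.2654, 0.0747], [1.0, 0.0009, -0.0004, -0.0002], [-0.0006, 0.2654, -0.9641, -0.17], [0.0, 0.0, 0.0, 1.0]]}
{'time': 0.1, 'joints': array([-2.37495131e-03,  3.53583761e-01,  1.63402232e+00, -3.80761045e-05,
        1.15519203e+00, -2.40715274e-03]), 'qvel': array([-0.00167955, -0.00264159, -0.00120584, -0.00203196, -0.00046375,
       -0.00069647]), 'joint_efforts': array([-8.71753400e-04, -5.94903338e+01, -3.34933627e+01,  6.98069832e-02,
        1.83198228e-02, -2.35421521e-05]), 'eef_pos': array([6.24577144e-01, 4.14154610e-06, 2.13951740e-01]), 'tcp_rot': array([-4.14928595e-04,  7.07089825e-01,  7.07123480e-01, -4.37515777e-04]), 'wrist_force': array([-0.01575784,  0.78338716,  0.80902124]), 'moment': array([ 0.00273439, -0.00732363,  0.0174882 ]), 'grasp_force': 0.0, 'opening': 0.997230881103275}
```

View pics/scene1.png

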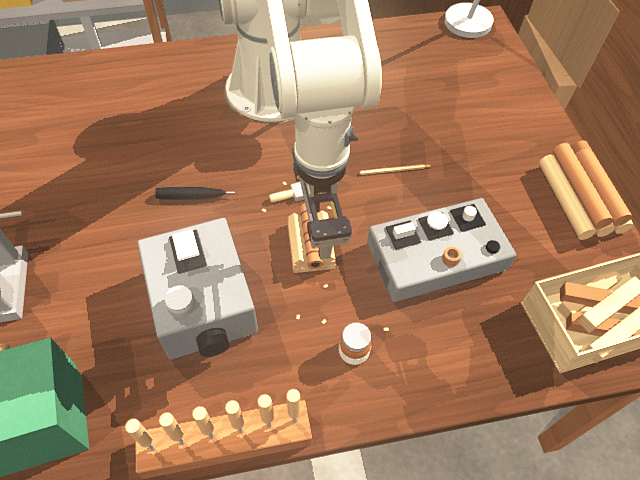

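View pics/side1.png

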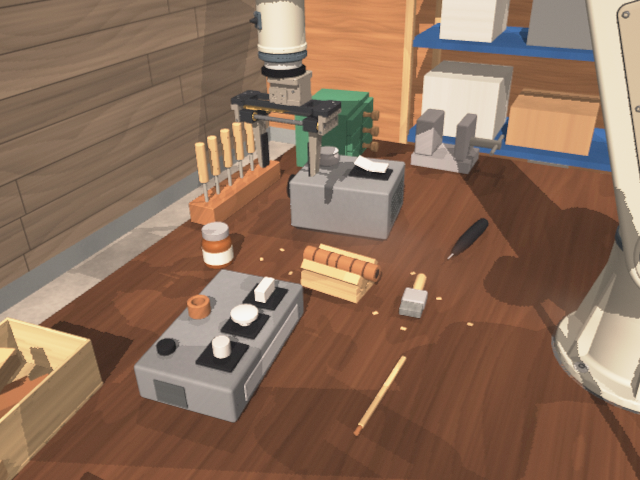

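The scene view shows the extractor at image left, with its rocker at about (187,246). The controller is at right: power key (404,229), stop (438,219), start (470,212). The side view shows the same caps at (265,288), (244,314) and (221,343).

```bash
cat > h.py <<'E'
import numpy as np,cv2
from scipy.spatial.transform import Rotation as R
from rig import readout,calibration
def pose(n):
    c=calibration(n)
    if n!="wrist": return c["mtx"],c["extrinsics"]
    s=readout.sense();T=np.eye(4);q=s["tcp_rot"];T[:3,:3]=R.from_quat([q[1],q[2],q[3],q[0]]).as_matrix();T[:3,3]=s["eef_pos"]
    return c["mtx"],T@c["T_tool_cam"]
def at(n,u,v,z):
    K,E=pose(n);p=np.linalg.inv(K)@[u,v,1];d=E[:3,:3]@[p[0],-p[1],-p[2]];o=E[:3,3]
    return o+d*(z-o[2])/d[2]
def px(n,P):
    K,E=pose(n);p=np.linalg.inv(E)@np.append(P,1);q=K@[p[0],-p[1],-p[2]];return q[:2]/q[2]
E
python3 - <<'E'
from h import *
np.set_printoptions(precision=4,suppress=True)
for nm,a,b in(("power",(404,229),(265,287)),("stop",(438,218),(244,314)),("start",(470,212),(221,342))):
    print(nm,at("scene",*a,.098),at("side",*b,.098))
print("box top corners",[at("scene",u,v,.07)[:2] for u,v in((369,234),(485,201),(516,248),(388,285))])
print("extr top corners",[at("scene",u,v,.12)[:2] for u,v in((139,240),(224,220),(257,317),(163,341))])
print("rocker frame",[at("scene",u,v,.124)[:2] for u,v in((169,238),(198,231),(208,263),(177,270))])
I=cv2.imread("pics/scene1.png")
A=cv2.resize(I[215:290,140:240],(800,600),interpolation=3)
cv2.imwrite("pics/c1.png",A)
E
```

```text
power [0.5715 0.1924 0.098 ] [0.565  0.2001 0.098 ]
stop [0.5576 0.27   0.098 ] [0.557  0.2751 0.098 ]
start [0.5549 0.3412 0.098 ] [0.5512 0.344  0.098 ]
box top corners [array([0.5526, 0.1257]), array([0.5142, 0.3975]), array([0.6422, 0.4179]), array([0.6779, 0.1332])]
extr top corners [array([ 0.516 , -0.3356]), array([ 0.4982, -0.1669]), array([ 0.7235, -0.131 ]), array([ 0.739 , -0.2996])]
rocker frame [array([ 0.5247, -0.2771]), array([ 0.5184, -0.22  ]), array([ 0.5958, -0.2073]), array([ 0.6006, -0.2661])]
```

View pics/c1.png

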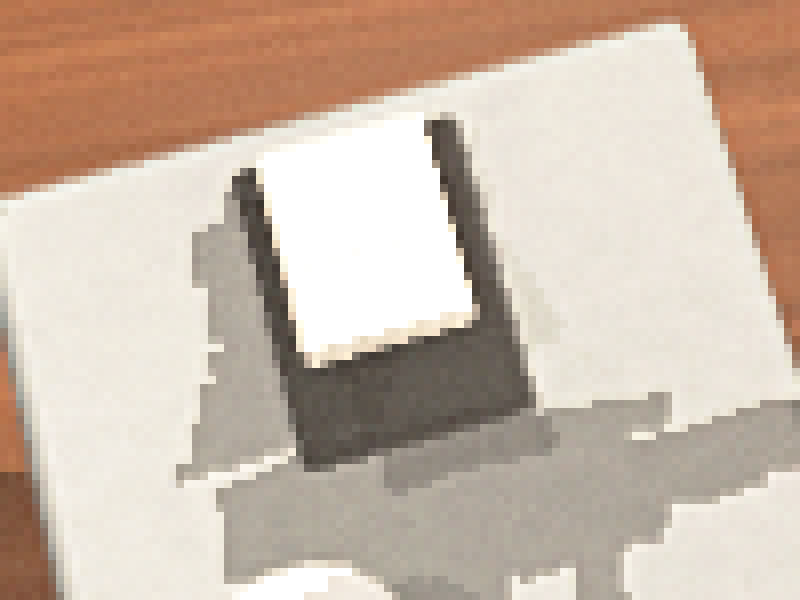

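The crop shows the paddle's raised outer edge at crop (305..475, 320..365), so about (188,257) in the full image. The frame is 88 mm long and yawed about 0.12 rad. The two cameras agree on the cap spacing, about 75 mm. Next I move next to the rocker with the fingers shut for one close look.

```bash
python3 -m handwheel '[[-1,-55,-6,0,0],[-1,-55,-6,0,0],[-1,-55,-6,0,0],[-1,-55,-6,0,0],[-1,-50,-7,0,0],[-1,0,0,0,0],[-1,0,0,0,0]]' 20 && python3 - <<'E'
from h import *
from rig import camera
np.set_printoptions(precision=4,suppress=True)
K,E=pose("wrist");print(readout.sense()["eef_pos"],readout.sense()["opening"])
cv2.imwrite("pics/w1.png",camera("wrist")[:,:,::-1])
E
```

```text
time: 0.98
eef_pos: [0.5938, -0.2695, 0.2141]
tcp_rot: [-0.001, 0.707, 0.707, 0.0]
wrist_force: [-0.4, 0.5, 0.2]
opening: 0.266
grasp_force: 0.0
[ 0.5938 -0.2695  0.2141] 0.26619598996616606
```

View pics/w1.png

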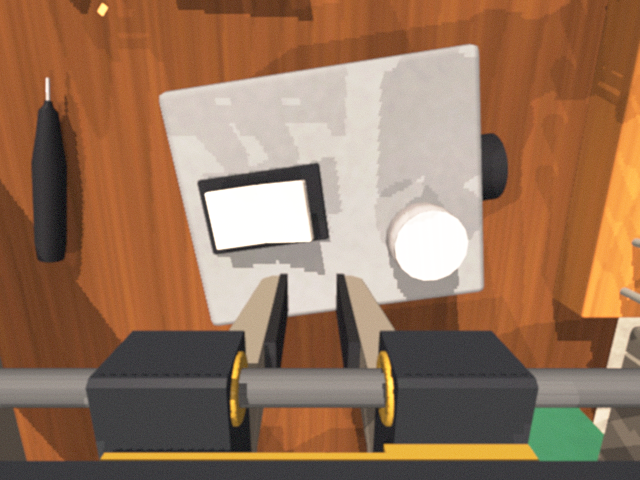

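The wrist view shows the paddle's raised outer edge from (303,180) to (312,242). The frame corners are at (199,181), (319,164), (328,238) and (216,253), and the tin's left edge is at (389,243).

```bash
python3 - <<'E'
from h import *
np.set_printoptions(precision=4,suppress=True)
print("outer edge",at("wrist",308,211,.152),"front edge",at("wrist",210,221,.139))
f=[at("wrist",u,v,.124)[:2] for u,v in((199,181),(319,164),(328,238),(216,253))]
f=np.array(f);print(f,"centre",f.mean(0)); d=f[1]-f[0]+f[2]-f[3];d/=np.linalg.norm(d);print("len",np.linalg.norm(f[1]-f[0]),np.linalg.norm(f[3]-f[0]),"target",f.mean(0)+.025*d,"yaw",np.arctan2(d[1],d[0]))
print("tin",at("wrist",389,243,.15))
E
```

```text
outer edge [ 0.5915 -0.2397  0.152 ] front edge [ 0.5243 -0.2491  0.139 ]
[[ 0.5144 -0.2236]
 [ 0.599  -0.2119]
 [ 0.6059 -0.2653]
 [ 0.5227 -0.2769]] centre [ 0.5605 -0.2444]
len 0.08541142379115835 0.05389426463117646 target [ 0.5852 -0.241 ] yaw 0.13789617551088934
tin [ 0.6452 -0.2617  0.15  ]
```

```bash
python3 -m handwheel '[[-1,28,-7,0,0],[-1,0,0,45,0],[-1,0,0,10,0],[-1,0,0,6,0],[-1,0,0,6,0],[-1,0,0,5,0],[-1,0,0,2,0],[-1,0,0,0,0]]'
```

```text
time: 2.02
eef_pos: [0.5871, -0.2423, 0.1408]
tcp_rot: [0.0, 0.707, 0.707, -0.0]
wrist_force: [1.1, 0.2, 2.4]
opening: 0.005
grasp_force: 1.1
```

```bash
python3 -m handwheel '[[-1,0,0,1.5,0],[-1,0,0,0.5,0],[-1,0,0,0,0]]'
```

```text
time: 2.4
eef_pos: [0.5872, -0.2423, 0.1393]
tcp_rot: [0.0, 0.707, 0.707, 0.0]
wrist_force: [0.9, 0.5, 6.5]
opening: 0.004
grasp_force: 3.5
```

```bash
python3 -m handwheel '[[-1,0,0,1,0],[-1,0,0,0,0],[-1,0,0,0,0]]'
```

```text
time: 2.78
eef_pos: [0.5873, -0.2423, 0.1391]
tcp_rot: [0.001, 0.707, 0.707, 0.0]
wrist_force: [-1.2, 0.8, 14.0]
opening: 0.003
grasp_force: 6.8
```

The rocker is at its hard stop: z is 0.139 and the force is rising. Next is the controller.

```bash
python3 -m handwheel '[[-1,0,0,-60,0],[-1,56,-3,-12,0],[-1,56,-3,0,0],[-1,56,-3,0,0],[-1,56,-3,0,0],[-1,56,-3,0,0],[-1,56,-3,0,0],[-1,56,-3,0,0]]' && python3 -m handwheel '[[-1,0,0,0,0],[-1,0,0,0,0]]' && python3 - <<'E'
from h import *
from rig import camera
np.set_printoptions(precision=4,suppress=True)
print(px("wrist",[.568,.196,.098]),px("wrist",[.552,.343,.098]))
cv2.imwrite("pics/w2.png",camera("wrist")[:,:,::-1])
cv2.imwrite("pics/side2.png",cv2.resize(camera("side")[120:240,280:440,::-1],None,fx=4,fy=4,interpolation=2))
E
```

```text
time: 3.78
eef_pos: [0.5648, 0.1514, 0.2091]
tcp_rot: [-0.0, 0.707, 0.707, -0.001]
wrist_force: [1.6, -0.5, 0.6]
opening: 0.003
grasp_force: 0.0
time: 4.03
eef_pos: [0.5653, 0.1495, 0.2091]
tcp_rot: [-0.0, 0.707, 0.707, -0.001]
wrist_force: [0.9, -0.5, 0.7]
opening: 0.007
grasp_force: 0.0
[315.5004 176.0772] [291.6338 -51.3915]
```

View pics/w2.png

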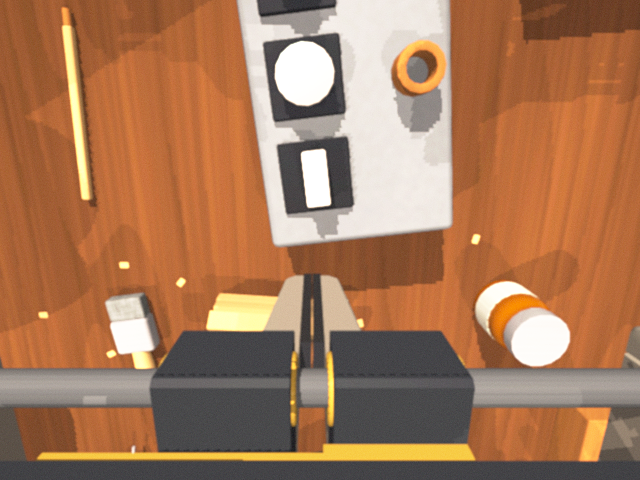

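View pics/side2.png

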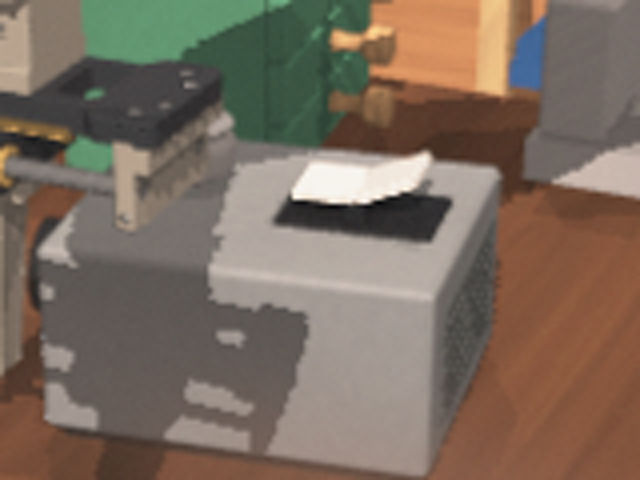

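The power key's centre is at (316,178), within 2 px of the prediction, so it lies at about (0.568, 0.195). The mushroom stop is at (304,73). In the side crop the extractor's rear half is level and its front half is raised, so it is on.

```bash
python3 -m handwheel '[[-1,45,3,0,0],[-1,0,0,55,0],[-1,0,0,40,0],[-1,0,0,10,0],[-1,0,0,6,0],[-1,0,0,5,0],[-1,0,0,2,0],[-1,0,0,0,0]]'
```

```text
time: 5.12
eef_pos: [0.5698, 0.1951, 0.0925]
tcp_rot: [0.0, 0.707, 0.707, 0.001]
wrist_force: [1.7, -1.8, 2.0]
opening: 0.0
grasp_force: 1.4
```

```bash
python3 -m handwheel '[[-1,0,0,1,0],[-1,0,0,1,0],[-1,0,0,0,0]]'
```

```text
time: 5.5
eef_pos: [0.5699, 0.1952, 0.0922]
tcp_rot: [0.001, 0.707, 0.707, 0.001]
wrist_force: [-4.9, -3.6, 21.2]
opening: 0.004
grasp_force: 10.8
```

The power key has bottomed at z = 0.092. Next I lift, cross to the start button and take a close look.

```bash
python3 -m handwheel '[[-1,0,0,-58,0],[-1,0,0,-57,0],[-1,52,-8,0,0],[-1,52,-7,0,0],[-1,0,0,0,0],[-1,0,0,0,0]]' && python3 - <<'E'
from h import *
from rig import camera
np.set_printoptions(precision=4,suppress=True)
print(px("wrist",[.553,.343,.098]))
cv2.imwrite("pics/w3.png",camera("wrist")[:,:,::-1])
cv2.imwrite("pics/side3.png",cv2.resize(camera("side")[260:400,130:310,::-1],None,fx=4,fy=4,interpolation=2))
E
```

```text
time: 6.25
eef_pos: [0.5536, 0.2989, 0.2044]
tcp_rot: [-0.0, 0.707, 0.707, -0.0]
wrist_force: [0.0, -0.7, 1.0]
opening: 0.002
grasp_force: 0.0
[310.9798 179.9864]
```

View pics/w3.png

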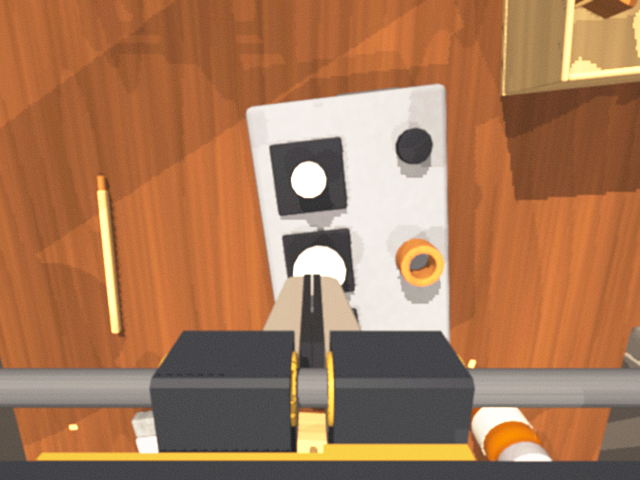

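The start cap is at (309,180), which matches the predicted (311,180), so the target is (0.552, 0.343).

```bash
python3 -m handwheel '[[-1,44,-2,0,0],[-1,0,0,55,0],[-1,0,0,40,0],[-1,0,0,9,0],[-1,0,0,6,0],[-1,0,0,3,0],[-1,0,0,1,0],[-1,0,0,0,0]]' && python3 -m handwheel '[[-1,0,0,0,0]]'
```

```text
time: 7.35
eef_pos: [0.5529, 0.3429, 0.0924]
tcp_rot: [0.001, 0.707, 0.707, 0.001]
wrist_force: [-1.8, -4.8, 6.7]
opening: 0.004
grasp_force: 3.6
time: 7.48
eef_pos: [0.5529, 0.3429, 0.0924]
tcp_rot: [0.001, 0.707, 0.707, 0.001]
wrist_force: [-1.9, -4.2, 7.2]
opening: 0.002
grasp_force: 3.6
```

```bash
python3 -m handwheel '[[-1,0,0,1,0],[-1,0,0,0,0],[-1,0,0,0,0],[-1,0,0,0,0]]' && python3 -m handwheel '[[-1,0,0,-40,0],[-1,0,0,-55,0],[-1,0,0,-40,0],[-1,-50,0,0,0],[-1,-50,0,0,0],[-1,-50,0,0,0],[-1,-50,0,0,0],[-1,0,0,0,0]]' && python3 - <<'E'
from rig import camera
import cv2,numpy as np
a=camera("side")[:,:,::-1]
cv2.imwrite("pics/side4.png",np.hstack([cv2.resize(a[260:390,140:310],(400,306),interpolation=2),cv2.resize(a[130:240,280:420],(389,306),interpolation=2)]))
E
```

```text
time: 7.98
eef_pos: [0.5529, 0.343, 0.0922]
tcp_rot: [0.001, 0.707, 0.707, 0.001]
wrist_force: [-3.2, -5.2, 14.5]
opening: 0.004
grasp_force: 7.1
time: 8.98
eef_pos: [0.5525, 0.1405, 0.2258]
tcp_rot: [0.001, 0.708, 0.706, 0.001]
wrist_force: [0.1, 0.3, -0.1]
opening: 0.004
grasp_force: 0.0
```

View pics/side4.png

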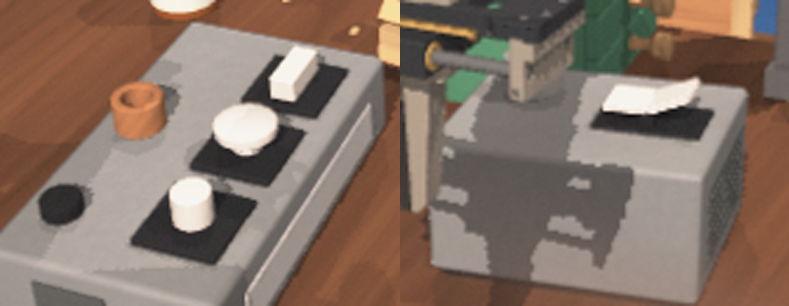

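The picture shows the power key lower than before at (295,73), the start button back up at (192,203), the stop untouched at (245,128), and the rocker on at (650,98). The ring is in place and the arm is clear.

```bash
python3 -c "
from rig import r
print(r.job_done())"
```

```text
the job is handed in; nothing more can be done
None
```

I switched on the extractor, latched the power key down, then pressed and released the start button, in that order and without touching the stop button. The job is handed in at about 9 s of the 48 s allowed, but it returned no verdict.

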